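# Put a used cell into the red compartment of a rotary sorter and close it

### The job

Turn the white cover of the round battery sorter by its black bar knob until its opening is lined up with the compartment marked by the red dome, then lower the red-and-white battery into the opening, without forcing it, and only there let it go into that compartment. Afterwards turn the cover back to closed, with its opening lined up with the white tab on the sorter's rim, let go, and leave the screwdriver, tape roll and chuck key where they lie.

Things in the scene. Friction and masses are not known exactly. Their poses are not given: they have to be found in the camera images.
- sorter: Round grey sorter, 172 mm across, fixed; origin at the centre of its underside, on the cover's axis, z up. Rim 62 mm high, cover on top. Six 60-degree sectors: the one at the white rim tab and the one opposite are blank; the four at 60 and 120 degrees either way from the tab are pockets, 34 to 82 mm off the axis, floor at z = 5 mm, 10 mm walls between. Outside each pocket a ledge carries a coloured dome.
- index (a point): The white closed-position tab on the sorter's rim, which sticks out 22 mm; this point lies on it 100 mm from the axis at z = 62 mm. The cover is closed when its opening is on this side.
- cover (a joint): Turn of the white cover about the sorter's upright axis, rad: 0 = closed (opening lined up with the white tab), positive = counter-clockwise seen from above; stops at -2.6 and +2.6, no springs or detents, light friction (about 0.06 N m), so it stays where it is left.
- knob (a point): Black bar knob of the cover: point on the turning axis at z = 90 mm. The bar is 50 mm long (pointing to the opening), 12 mm wide, its top at z = 99 mm, 31 mm above the cover's top face; a 3 mm high, 52 mm wide disc lies at its foot. The x axis runs along the bar, away from the opening.
- opening (a point): Centre of the cover's opening, 56 mm from the axis, on the top face of the cover (z = 68 mm). The opening is 40 mm by 40 mm (36 to 76 mm off the axis), the cover 5 mm thick.
- pointer (a point): Imaginary point straight out from the middle of the opening, 100 mm from the axis (a small black ridge on the cover's edge points to it); it comes to lie beside a dome or the tab when the opening is lined up with it.
- dome_red: Red plastic dome, 20 mm across, 12 mm high, fixed on a ledge outside one pocket, 100 mm from the axis straight out from the middle of that pocket; origin at the centre of its underside (z = 40 mm). It marks the wanted compartment. Yellow, blue and green domes mark the other three; which is where changes.
- cell: Red-and-white battery standing on the table, 15 mm across, 50 mm high; origin at the centre of its underside, z along its length; 23 g.
- cell_mid (a point): Middle of the battery, 25 mm along its length.
- screwdriver: Black-handled screwdriver, 146 mm long, 26 mm thick, lying on the table; bystander, to be left where it is; origin under its middle.
- tape: Roll of black tape, 62 mm across, 19 mm high, lying flat; bystander, to be left where it is; origin under its middle.
- chuck_key: Steel drill chuck key, 56 x 61 x 12 mm, lying on the table; bystander, to be left where it is; origin under its middle.

How it is judged:
On the way, in this order (a step that is already met when the one before it is completed fails the run):
1. the cover's opening is lined up with the red dome's compartment, the cell still outside (horizontal distance between pointer and dome_red below 0.018 m and horizontal distance between cell_mid and sorter above 0.1 m), for 0.3 s.
2. the cell is down inside the red dome's compartment (horizontal distance between cell_mid and dome_red below 0.061 m and horizontal distance between cell_mid and sorter below 0.082 m and height (world z) of cell_mid below 0.045 m), for 0.3 s.
At the end, for the whole second after the job is handed in: The battery lies at rest inside the compartment of the red dome (its middle below z = 45 mm, within 61 mm of the dome and 82 mm of the sorter's axis), and the cover is closed: its opening lined up with the white tab within 0.18 rad (all of step 2 and value of joint cover between -0.18 and 0.18 rad and horizontal distance between pointer and index below 0.018 m and linear speed of cell below 0.02 m/s); the robot touches nothing.
It fails at once if the battery is let go in the air, with its lower end well above the cover (height (world z) of cell_mid above 0.105 m and contact force between the fingers and cell below 0.05 N).
It fails at once if the battery is pressed against the sorter or its cover with more than 20 N (contact force between cell and sorter above 20 N).
It fails at once if the screwdriver, tape roll or chuck key is moved more than 30 mm (distance of any of screwdriver, tape, chuck_key from where it was at the start of the episode above 0.03 m).
It also fails if it takes over 72 s, if anything falls off the work surface, if the arm or the gripper's body presses on something with over 40 N, if the wrist force passes 120 N, or if a joint passes its speed limit or range.

### The arm

A 7-joint arm with a two-finger parallel gripper is mounted at the origin on a cart in front of the work surface, level with it; the furniture and walls round the work are solid. World frame = base frame: x ahead of the robot, y to its left, z up, the work surface at z = 0. Lengths are in m, angles in rad, forces in N, time in s.
With the tool pointing down it reaches from about 0.425 to 1.025 m from the base axis. Payload 3.6 kg.
Tool frame: the origin (TCP) lies between the finger pads; the fingertips stand 14 mm ahead of it and the grasp point (between the pads) lies 5 mm behind it (ctrl.nose_length is the distance from the TCP to the fingertips, in m); z points along the fingers, y is the line along which they close (so a half turn about z gives the same grasp; the last joint's range is limited). The gripper opens to 85 mm and grips with 20 to 120 N. Pads are 22 mm wide; open, the fingers measure 114 mm over their backs; the gripper's body (76 mm by 85 mm) begins 54 mm behind the grasp point. The pads swing forward as they close: fully open they stand 13 mm farther back than shut.
Start: joints at [-1.312, 0.591, 0.048, 1.609, -0.033, 0.943, -0.034], TCP at [0.251, 0.68, 0.245] pointing down, gripper open.
Joint ranges: [-2.69, 2.69], [-0.47, 2.24], [-1.27, 1.36], [0.19, 2.51], [-1.53, 4.68], [0.08, 2.07], [-3.09, 3.09]. Speed limits (rad/s): [2.57, 2.57, 3.14, 3.14, 3.14, 3.14, 3.14].

### API

Orientations are given as [roll, pitch, yaw] about the fixed x, y, z axes, in that order (R = Rz(yaw) Ry(pitch) Rx(roll)).
In Python, from bench import ctrl, snapshot, order, nets gives the robot as it stands. The module is installed in compiled form; this text tells all that it offers.
- The arm moves only by the shell command python3 -m pendant 'ROWS' [FORCE]. ROWS is a JSON object of lists of equal length, an entry for each row: "translation": the shift along the tool's x, y, z in mm, a list of three; "dr": the turn, a rotation vector about the tool's x, y, z in rad, a list of three; "jaw": the opening, from -1 (shut) to 1 (fully open). A call has 1 to 8 rows; each row is the pose to reach, as a shift and turn from the pose commanded when the call began, along the tool's axes at that moment; what a row does not reach only later rows make up. A row lasts 1/10 s, in which the tool goes at most 50 mm and 8.59 degrees, less where a joint would pass 70% of its speed; a pose out of reach is approached as far as the arm can. A call with a gripper value outside its range is refused whole. The fingers move at their own pace and stop on an object; FORCE is the grip in N (left out, the last holds). Time passes only in rows, so rows that repeat a pose let the fingers close. It gives the time, the measured TCP pose, the force, the opening and the grip force at its end, in the units of the state.
- ctrl.sense(): the state, without advancing time (a new reading comes with each control period).
- snapshot(name): name is "side" or "top"; returns a dict with "frame" (384x512x3 uint8, red, green, blue), "camera_matrix" (3x3 intrinsics, pixels), "k1" (the pictures are not rectified: a ray, as slopes to the right and down, at radius r is drawn at 1 + k1 r^2 times it, then the intrinsics apply), "pose" (4x4, takes a point from camera to world coordinates). Camera axes: x right, y up, looking along -z (the intrinsics and any distortion apply to the point x, -y, -z); pixel columns grow to the right and rows downward; lengths in m; the calibration is good to about 2 mm. A picture is of the moment at which its call begins. There is no depth.
- order.job_done(): hands the job in; it is judged then, once.
Trained networks look in a picture, given as the dict that the camera call returned (one of the last four; its "shot" number tells which), for a name from the list of things; names that differ only in an ending like _2 or _b are one class to them, and where a whole thing is asked for, a point or a joint stands for the part that bears it (a point fixed in the world has none). Each returns a list of dicts, best first, with "conf" (0 to 1); they miss things now and then, are a little off and sometimes report something else, mostly with a low value. They report only what shows in the picture. A call takes as long as a camera call.
- nets.spot_in(target, picture): "location" ([column, row] in pixels, amid what is visible of it).
- nets.mark_of(target, picture): "location" ([column, row] in pixels: a listed point, or the origin of a listed thing).
The state is a dict: "time": time; "q": joint angles; "joint_velocities": joint speeds; "joint_torque": joint torques, N m; "ee_pos": TCP position; "tcp_rot": TCP orientation; "force": force on the tool from outside, world axes, zero at the start; "moment": the same for the moment, N m; "finger_gap": opening from 0.0 (shut) to 1.0 (fully open); "grip_force": force on a finger pad.
Only numpy, scipy, OpenCV 4.12 (cv2) and the standard library are available. Lean on these libraries where they do the work, as an engineer would, in place of code of your own. Each camera call takes 0.05 s, during which the arm holds its last target. There are 200 camera calls.

## Working session

There is one attempt and no reset: what is moved stays moved. The work goes in short steps, Python scripts to look and compute and a shell command to move; the robot and the scene stay as the last step left them, time stands still between calls to the robot, and variables do not carry over. Pictures are saved under pics/ and viewed, at most 10 in all, crops included, and the job is handed in when it is done.

```bash
mkdir -p pics
cat > h.py <<'E'
import numpy as np, cv2
from bench import ctrl, snapshot, order, nets
def ray(p,px):
    K=np.array(p["camera_matrix"]);u=(px[0]-K[0,2])/K[0,0];v=(px[1]-K[1,2])/K[1,1]
    d=np.hypot(u,v);r=d
    for _ in range(30): r=d/(1+p["k1"]*r*r)
    s=r/d if d>0 else 1
    T=np.array(p["pose"]);return T[:3,3],T[:3,:3]@np.array([u*s,-v*s,-1])
def atz(p,px,z):
    o,d=ray(p,px);return o+d*(z-o[2])/d[2]
def tri(a,pa,b,pb):
    A=np.zeros((3,3));B=np.zeros(3)
    for p,px in((a,pa),(b,pb)):
        o,d=ray(p,px);d=d/np.linalg.norm(d);M=np.eye(3)-np.outer(d,d);A+=M;B+=M@o
    return np.linalg.solve(A,B)
E
python3 - <<'E'
from h import *
np.set_printoptions(precision=4,suppress=True)
P={n:snapshot(n) for n in("top","side")}
for n,p in P.items():
    cv2.imwrite(f"pics/{n}0.png",p["frame"][:,:,::-1]); print(n,np.array(p["pose"])[:3],p["k1"])
Z=dict(sorter=0,index=.062,knob=.09,opening=.068,pointer=.068,dome_red=.04,cell=0,cell_mid=.025,screwdriver=0,tape=0,chuck_key=0)
for t,z in Z.items():
    for n,p in P.items():
        for m in nets.mark_of(t,p)[:2]: print(t,n,np.round(m["location"]),round(m["conf"],2),atz(p,m["location"],z))
print(ctrl.sense())
E
```

```text
top [[-0.0228  0.9812 -0.1914  0.4143]
 [-0.9997 -0.022   0.006   0.1446]
 [ 0.0017  0.1915  0.9815  0.9645]] -0.13717567964901073
side [[ 0.3484  0.7442 -0.5699  0.1059]
 [-0.9373  0.2685 -0.2224 -0.0291]
 [-0.0125  0.6116  0.7911  0.7466]] -0.12381046499177974
sorter top [276. 206.] 0.64 [0.5639 0.0794 0.    ]
sorter side [292. 236.] 0.67 [0.5629 0.0767 0.    ]
index top [284. 243.] 0.81 [0.4701 0.0672 0.062 ]
index top [241. 230.] 0.6 [0.5016 0.1628 0.062 ]
index side [276. 261.] 0.93 [0.464  0.0799 0.062 ]
knob side [290. 211.] 0.65 [0.5616 0.0854 0.09  ]
opening top [281. 227.] 0.66 [0.506  0.0748 0.068 ]
opening side [285. 241.] 0.67 [0.5059 0.0772 0.068 ]
pointer top [283. 246.] 0.84 [0.463 0.071 0.068]
pointer side [286. 259.] 0.68 [0.4706 0.0631 0.068 ]
dome_red top [244. 229.] 0.42 [0.5061 0.157  0.04  ]
dome_red side [243. 237.] 0.64 [0.5035 0.1626 0.04  ]
cell top [168. 210.] 0.48 [0.5584 0.3391 0.    ]
cell side [182. 206.] 0.68 [0.554  0.3315 0.    ]
cell side [176. 263.] 0.55 [0.4209 0.2782 0.    ]
cell_mid top [167. 207.] 0.63 [0.5617 0.3351 0.025 ]
cell_mid side [179
[... 170 characters left out ...]
1 [ 0.7622  0.2003 -0.    ]
tape side [272. 156.] 0.8 [0.7682 0.194  0.    ]
chuck_key top [194. 266.] 0.65 [0.4249 0.2741 0.    ]
chuck_key side [173. 265.] 0.5 [0.4154 0.2831 0.    ]
{'time': 1.2, 'q': array([-1.3115,  0.5912,  0.0484,  1.6085, -0.0333,  0.9427, -0.0337]), 'joint_velocities': array([-0.0017, -0.0008,  0.0002, -0.0003,  0.0025,  0.0015,  0.0007]), 'joint_torque': array([  0.0006, -54.8654,   1.5466, -19.8536,   0.0094,   0.0017,
        -0.    ]), 'ee_pos': array([0.2505, 0.6804, 0.2453]), 'tcp_rot': array([3.1415, 0.    , 2.7888]), 'force': array([ 0.1835,  0.525 , -0.5295]), 'moment': array([-0.0465,  0.0032,  0.0216]), 'grip_force': 0.0, 'finger_gap': 1.0009647743372867}
```

```bash
python3 -c "
import cv2
a=cv2.imread('pics/top0.png')[90:300,120:360];cv2.imwrite('pics/t0c.png',cv2.resize(a,None,fx=2.8,fy=2.8,interpolation=2))"
```

```text
(no output)
```

View pics/t0c.png

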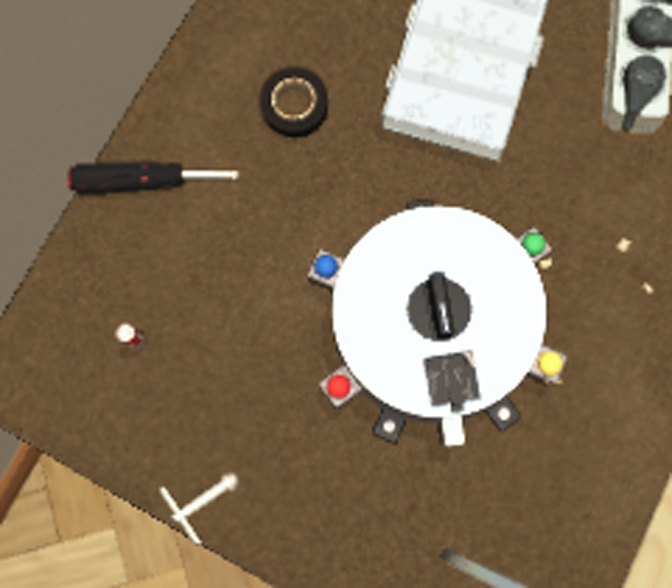

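View pics/side0.png

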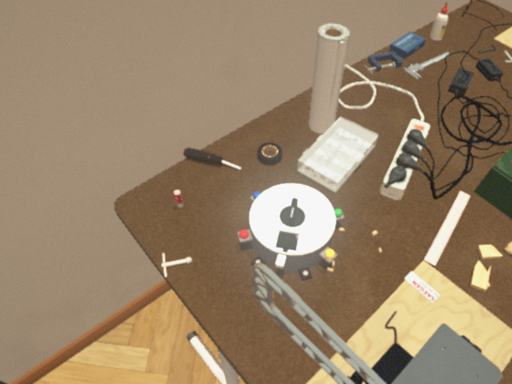

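The top crop shows the white tab at full-image pixel (282, 244) and the red dome at (241, 228), 60° clockwise from it. The bar points at the tab, and the cell stands alone at about (166, 210). The side view agrees. Next I'll fit the sorter from the dome colours.

```bash
cat > fit.py <<'E'
from h import *
from scipy.optimize import least_squares
np.set_printoptions(precision=4,suppress=True)
P={n:snapshot(n) for n in("top","side")}
H=dict(red=(0,8,172),yellow=(22,32,0),green=(55,80,0),blue=(100,125,0))
G={}
for n,p in P.items():
    hsv=cv2.cvtColor(p["frame"],cv2.COLOR_RGB2HSV)
    for c,(lo,hi,wrap) in H.items():
        h=hsv[...,0];m=((h>=lo)&(h<=hi)|((h>=wrap) if wrap else False))&(hsv[...,1]>130)&(hsv[...,2]>90)
        k,l,s,ce=cv2.connectedComponentsWithStats(m.astype(np.uint8))
        for i in range(1,k):
            if s[i,4]>=25:
                w=atz(p,ce[i],.046)
                if np.hypot(w[0]-.563,w[1]-.078)<.13: G[n,c]=w; print(n,c,ce[i],s[i,4],w)
for n in P:
    cs=[c for c in H if (n,c) in G]
    ang=dict(red=-60,blue=-120,green=120,yellow=60)
    f=lambda v:np.concatenate([G[n,c][:2]-v[:2]-.1*np.array([np.cos(v[2]+np.radians(ang[c])),np.sin(v[2]+np.radians(ang[c]))]) for c in cs])
    r=least_squares(f,[.563,.078,3.2]);print(n,"centre,tab yaw",r.x,"res mm",r.fun*1e3)
def pair(t): return [nets.mark_of(t,P[n])[:1] for n in P]
for t in("knob","opening","cell","cell_mid"):
    m=pair(t)
    if m[0] and m[1]: print(t,tri(P["top"],m[0][0]["location"],P["side"],m[1][0]["location"]))
    for n,x,in zip(P,m):
        if x: print("  ",n,x[0]["location"],round(x[0]["conf"],2),atz(P[n],x[0]["location"],dict(knob=.09,opening=.068,cell=0,cell_mid=.025)[t]))
E
python3 fit.py
python3 - <<'E'
from h import *
a=[]
for n,b in(("top",(185,225,150,185)),("side",(180,215,165,195))):
    f=snapshot(n)["frame"][b[0]:b[1],b[2]:b[3],::-1];a.append(cv2.resize(f,(400,int(400*f.shape[0]/f.shape[1])),interpolation=0)[:450])
h=max(x.shape[0] for x in a)
cv2.imwrite("pics/cell.png",np.hstack([np.pad(x,((0,h-x.shape[0]),(0,0),(0,0))) for x in a]))
E
```

```text
top red [240.4815 227.6111] 54 [0.5085 0.1637 0.046 ]
top yellow [316.2195 219.3902] 41 [ 0.5231 -0.0087  0.046 ]
top green [310.0526 176.7632] 38 [0.6227 0.0004 0.046 ]
top blue [235.9778 184.6889] 45 [0.6077 0.1722 0.046 ]
side red [243.4    233.3333] 60 [0.5084 0.1638 0.046 ]
side yellow [329.72 253.24] 50 [ 0.5227 -0.0097  0.046 ]
top centre,tab yaw [0.5655 0.0819 3.2279] res mm [ 0.3163 -0.1973 -0.0633 -0.0224 -0.1165  0.489  -0.1365 -0.2693]
side centre,tab yaw [0.5654 0.0812 3.2239] res mm [-0.0388  0.4712  0.0388 -0.4712]
knob [0.5781 0.0877 0.0704]
   top [274.1, 194.4] 0.61 [0.5749 0.0881 0.09  ]
   side [290.6, 210.1] 0.96 [0.564  0.0851 0.09  ]
opening [0.5057 0.076  0.0704]
   top [280.0, 226.9] 0.86 [0.5058 0.0761 0.068 ]
   side [285.5, 240.9] 0.56 [0.5073 0.076  0.068 ]
cell [ 0.562   0.3392 -0.0078]
   top [168.7, 208.9] 0.64 [0.5617 0.3363 0.    ]
   side [180.8, 204.9] 0.65 [0.5565 0.3369 0.    ]
cell_mid [0.5517 0.3376 0.0363]
   top [165.0, 210.9] 0.44 [0.5533 0.34   0.025 ]
   side [176.8, 196.6] 0.64 [0.5588 0.3434 0.025 ]
```

View pics/cell.png

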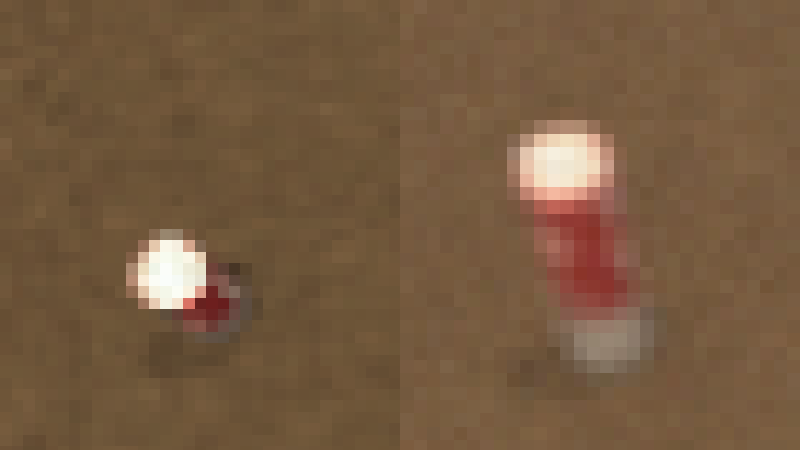

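The cell's white top is at about (164.2, 208.1) in top and (176.6, 191.3) in side. I'll compute its position and the moves.

```bash
cat > go.py <<'E'
from h import *
import sys
from scipy.spatial.transform import Rotation as R
def go(x,y,z,yaw):
    s=ctrl.sense();A=R.from_euler("xyz",s["tcp_rot"]);B=R.from_euler("xyz",[np.pi,0,yaw])
    print("mm",np.round(1e3*A.inv().apply(np.array([x,y,z])-s["ee_pos"]),1),"dr",np.round((A.inv()*B).as_rotvec(),3),"t",s["time"],"gap",round(s["finger_gap"],3))
if __name__=="__main__": go(*map(float,sys.argv[1:]))
E
python3 - <<'E'
from h import *
a,b=snapshot("top"),snapshot("side")
print(atz(a,(164.2,208.1),.05),atz(b,(176.6,191.3),.05),tri(a,(164.2,208.1),b,(176.6,191.3)))
E
python3 go.py .5655 .0817 .17 3.226; python3 go.py .5655 .0817 .092 3.226
```

```text
[0.55610922 0.33673864 0.05      ] [0.55583841 0.33758791 0.05      ] [0.55583375 0.33703716 0.05032554]
mm [-502.4 -453.    75.3] dr [-0.     0.    -0.437] t 1.9 gap 1.0
mm [-502.4 -453.   153.3] dr [-0.     0.    -0.437] t 1.9 gap 1.0
```

```bash
python3 -m pendant '{"translation":[[-30,-27,0],[-65,-59,0],[-100,-90,0],[-135,-122,0],[-170,-153,0],[-205,-185,0],[-240,-216,0],[-275,-248,0]],"dr":[[0,0,-0.05],[0,0,-0.1],[0,0,-0.15],[0,0,-0.2],[0,0,-0.25],[0,0,-0.3],[0,0,-0.35],[0,0,-0.437]],"jaw":[1,1,1,1,1,1,1,1]}' 30; python3 go.py .5655 .0817 .17 3.226
```

```text
time: 2.7
ee_pos: [0.4238, 0.3511, 0.2457]
tcp_rot: [3.141, 0.001, -3.054]
force: [0.3, -0.2, 0.6]
finger_gap: 1.001
grip_force: 0.0
mm [-117.6 -280.8   75.6] dr [0.    0.001 0.003] t 2.7 gap 1.001
```

```bash
python3 -m pendant '{"translation":[[-17,-40,0],[-34,-80,10],[-51,-120,20],[-68,-160,35],[-85,-200,50],[-100,-240,65],[-117,-281,75],[-117,-281,75]],"dr":[[0,0,0],[0,0,0],[0,0,0],[0,0,0],[0,0,0],[0,0,0],[0,0,0],[0,0,0]],"jaw":[1,1,1,1,1,1,1,1]}'; python3 -m pendant '{"translation":[[0,0,0]],"dr":[[0,0,0]],"jaw":[1]}'; python3 go.py .5655 .0817 .092 3.226
```

```text
time: 3.5
ee_pos: [0.5655, 0.0739, 0.1693]
tcp_rot: [-3.137, 0.0, -3.069]
force: [-0.9, 0.8, 1.0]
finger_gap: 0.997
grip_force: 0.0
time: 3.6
ee_pos: [0.5636, 0.0808, 0.1701]
tcp_rot: [-3.141, -0.0, -3.061]
force: [-0.3, 1.4, 0.6]
finger_gap: 0.997
grip_force: 0.0
mm [-2.   0.8 78.1] dr [-0.    -0.    -0.004] t 3.6 gap 0.997
```

```bash
python3 -m pendant '{"translation":[[-1,1,20],[-2,1,40],[-2,1,60],[-2,1,78],[-2,1,78],[-2,1,78]],"dr":[[0,0,0],[0,0,0],[0,0,0],[0,0,0],[0,0,0],[0,0,0]],"jaw":[1,1,1,1,1,0]}'; python3 -m pendant '{"translation":[[0,0,0],[0,0,0],[0,0,0],[0,0,0],[0,0,0],[0,0,0],[0,0,0],[0,0,0]],"dr":[[0,0,0],[0,0,0],[0,0,0],[0,0,0],[0,0,0],[0,0,0],[0,0,0],[0,0,0]],"jaw":[-1,-1,-1,-1,-1,-1,-1,-1]}' 30; python3 go.py .5655 .0817 .092 3.226
```

```text
time: 4.2
ee_pos: [0.5648, 0.0853, 0.0927]
tcp_rot: [3.141, 0.0, -3.055]
force: [-0.4, 0.1, 0.3]
finger_gap: 0.858
grip_force: 0.0
time: 5.0
ee_pos: [0.5652, 0.0824, 0.093]
tcp_rot: [-3.14, 0.0, -3.058]
force: [-1.4, -2.0, 7.0]
finger_gap: 0.134
grip_force: 32.3
mm [-0.3 -0.7  1. ] dr [-0.001  0.    -0.001] t 5.0 gap 0.134
```

```bash
python3 -m pendant '{"translation":[[0,0,0],[0,0,0],[0,0,0],[0,0,0],[0,0,0],[0,0,0],[0,0,0],[0,0,0]],"dr":[[0,0,0.11],[0,0,0.22],[0,0,0.33],[0,0,0.44],[0,0,0.55],[0,0,0.66],[0,0,0.77],[0,0,0.88]],"jaw":[-1,-1,-1,-1,-1,-1,-1,-1]}';python3 -m pendant '{"translation":[[0,0,0],[0,0,0],[0,0,0],[0,0,0]],"dr":[[0,0,0.1],[0,0,0.167],[0,0,0.167],[0,0,0.167]],"jaw":[-1,-1,-1,-1]}'; python3 go.py .5655 .0817 .092 2.179
```

```text
time: 5.8
ee_pos: [0.5656, 0.0836, 0.093]
tcp_rot: [3.14, 0.001, 2.342]
force: [0.0, -0.1, 3.9]
finger_gap: 0.129
grip_force: 32.1
time: 6.2
ee_pos: [0.5658, 0.0838, 0.093]
tcp_rot: [3.14, 0.001, 2.179]
force: [0.5, -0.9, 5.2]
finger_gap: 0.13
grip_force: 32.3
mm [-1.5 -1.5  1. ] dr [ 0.002  0.001 -0.   ] t 6.2 gap 0.13
```

```bash
python3 -m pendant '{"translation":[[0,0,0],[0,0,0],[0,0,0],[0,0,0],[0,0,-20],[0,0,-50],[0,0,-80],[0,0,-100]],"dr":[[0,0,0],[0,0,0],[0,0,0],[0,0,0],[0,0,0],[0,0,0],[0,0,0],[0,0,0]],"jaw":[0.3,0.3,0.3,0.3,0.3,0.3,0.3,0.3]}'; python3 go.py .556 .337 .15 2.179;python3 go.py .556 .337 .042 2.179
```

```text
time: 7.0
ee_pos: [0.5656, 0.0836, 0.1941]
tcp_rot: [3.14, 0.001, 2.179]
force: [0.5, -0.1, -0.0]
finger_gap: 0.651
grip_force: 0.0
mm [213.5 136.8  44.1] dr [ 0.002  0.001 -0.   ] t 7.0 gap 0.651
mm [213.6 136.6 152.1] dr [ 0.002  0.001 -0.   ] t 7.0 gap 0.651
```

```bash
python3 -m pendant '{"translation":[[30,19,0],[65,42,0],[100,64,0],[135,87,10],[170,109,25],[200,128,40],[214,137,44],[214,137,44]],"dr":[[0,0,0],[0,0,0],[0,0,0],[0,0,0],[0,0,0],[0,0,0],[0,0,0],[0,0,0]],"jaw":[0.6,0.6,0.6,0.6,0.6,0.6,0.6,0.6]}'; python3 -m pendant '{"translation":[[0,0,0],[0,0,0]],"dr":[[0,0,0],[0,0,0]],"jaw":[0.6,0.6]}'; python3 go.py .556 .337 .042 2.179
python3 - <<'E'
from h import *
p,s=snapshot("top"),snapshot("side")
a=cv2.resize(p["frame"][170:270,145:345],(800,400),interpolation=2)
cv2.imwrite("pics/t1.png",a[:,:,::-1])
cv2.imwrite("pics/s1.png",cv2.resize(s["frame"][90:290,130:370],(720,600))[:,:,::-1])
for t in("opening","pointer"):
  for q in(p,s):
    m=nets.mark_of(t,q)[:1]
    if m:
        w=atz(q,m[0]["location"],.068)-[.5655,.0817,.068];print(t,m[0]["conf"],np.arctan2(w[1],w[0]),np.hypot(*w[:2]))
E
```

```text
time: 7.8
ee_pos: [0.5539, 0.3405, 0.1472]
tcp_rot: [-3.14, -0.001, 2.184]
force: [0.4, -0.8, -1.5]
finger_gap: 0.799
grip_force: 0.0
time: 8.0
ee_pos: [0.5565, 0.3341, 0.1492]
tcp_rot: [3.141, 0.002, 2.175]
force: [-0.6, 0.1, 0.7]
finger_gap: 0.8
grip_force: 0.0
mm [  2.8   1.2 107.2] dr [ 0.     0.002 -0.004] t 8.0 gap 0.8
opening 0.96 2.2537284100440673 0.06092879074952203
opening 0.73 2.2224774562294627 0.05921824569175566
pointer 0.9 2.1784741936347096 0.10356110176648572
pointer 0.89 2.1193424036189423 0.10304641572167776
```

View pics/s1.png

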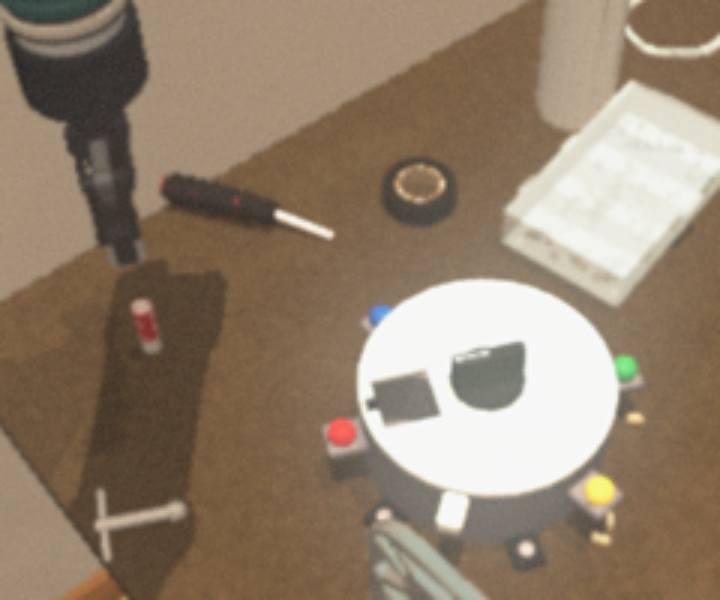

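Run:
```python
from h import *
s=snapshot("side")
for px in((372,402),(405,398)):
    w=atz(s,(129.8+px[0]/3,89.8+px[1]/3),.067)-[.5655,.0817,0];print(np.arctan2(w[1],w[0]),np.hypot(*w[:2]))
```

```text
2.1375052873354594 0.07742372006806428
2.166672206584783 0.055662179786966914
```

View pics/t1.png

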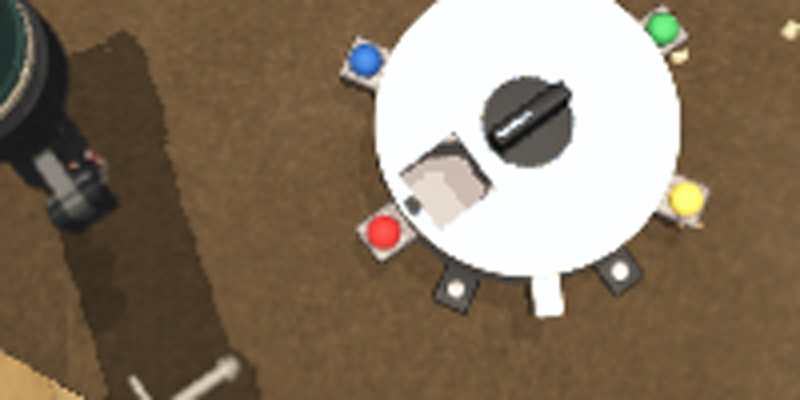

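The side view shows the gripper above the cell. In both views the opening points at the red dome, the pocket is visible through it, and the pointer ridge is about 2.14–2.18 rad against a 2.18 target. Next I'll grasp the cell.

```bash
python3 -m pendant '{"translation":[[1,1,20],[3,1,45],[3,1,70],[3,1,95],[3,1,107],[3,1,107],[3,1,107]],"dr":[[0,0,0],[0,0,0],[0,0,0],[0,0,0],[0,0,0],[0,0,0],[0,0,0]],"jaw":[0.6,0.6,0.6,0.6,0.6,0.6,0.6]}';python3 -m pendant '{"translation":[[0,0,0],[0,0,0],[0,0,0],[0,0,0],[0,0,0],[0,0,0],[0,0,0],[0,0,0]],"dr":[[0,0,0],[0,0,0],[0,0,0],[0,0,0],[0,0,0],[0,0,0],[0,0,0],[0,0,0]],"jaw":[-1,-1,-1,-1,-1,-1,-1,-1]}' 25;python3 go.py .556 .337 .042 2.179
```

```text
time: 9.05
ee_pos: [0.5549, 0.3407, 0.0419]
tcp_rot: [3.141, 0.0, 2.179]
force: [0.8, -0.2, 0.1]
finger_gap: 0.795
grip_force: 0.0
time: 9.85
ee_pos: [0.5547, 0.3408, 0.042]
tcp_rot: [3.141, -0.0, 2.179]
force: [-1.5, -0.9, 6.4]
finger_gap: 0.161
grip_force: 24.6
mm [-3.9 -1.1 -0. ] dr [ 0.001 -0.    -0.   ] t 9.85 gap 0.161
```

```bash
python3 -m pendant '{"translation":[[0,0,-10],[0,0,-30],[0,0,-60],[0,0,-90],[0,0,-115],[0,0,-125],[0,0,-125]],"dr":[[0,0,0],[0,0,0],[0,0,0],[0,0,0],[0,0,0],[0,0,0],[0,0,0]],"jaw":[-1,-1,-1,-1,-1,-1,-1]}'
python3 - <<'E'
from h import *
s=snapshot("side");cv2.imwrite("pics/s2.png",cv2.resize(s["frame"][100:240,120:260],(560,560),interpolation=2)[:,:,::-1])
E
python3 go.py .5335 .1276 .167 2.179
```

```text
time: 10.55
ee_pos: [0.5551, 0.3409, 0.1678]
tcp_rot: [3.139, 0.0, 2.179]
force: [-0.2, -0.9, -0.3]
finger_gap: 0.159
grip_force: 24.4
mm [-163.  -138.6   -0.7] dr [ 0. -0. -0.] t 10.6 gap 0.161
```

View pics/s2.png

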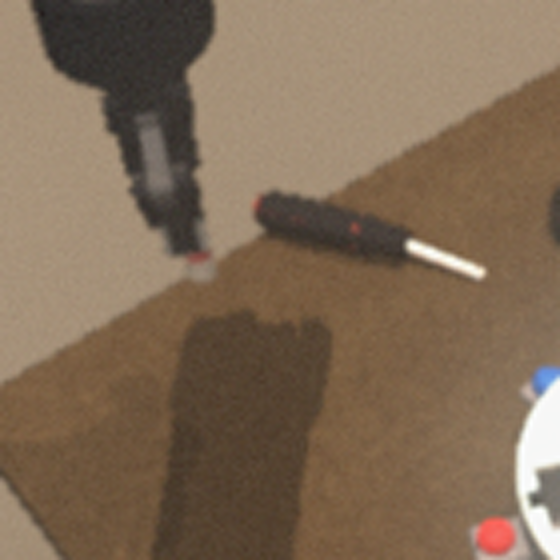

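The cell hangs in the fingers, its grey lower end at crop (202, 270), held upright. Now to the opening, allowing for the 4 mm tool-x offset.

```bash
python3 -m pendant '{"translation":[[-20,-17,0],[-45,-39,0],[-70,-61,0],[-95,-83,0],[-120,-105,0],[-142,-124,0],[-155,-136,0],[-159,-139,0]],"dr":[[0,0,0],[0,0,0],[0,0,0],[0,0,0],[0,0,0],[0,0,0],[0,0,0],[0,0,0]],"jaw":[-1,-1,-1,-1,-1,-1,-1,-1]}';python3 -m pendant '{"translation":[[0,0,0],[0,0,0],[0,0,40],[0,0,40]],"dr":[[0,0,0],[0,0,0],[0,0,0],[0,0,0]],"jaw":[-1,-1,-1,-1]}'
python3 - <<'E'
from h import *
for n,b in(("top",(170,270,200,350)),("side",(170,270,210,360))):
    cv2.imwrite(f"pics/{n}3.png",cv2.resize(snapshot(n)["frame"][b[0]:b[1],b[2]:b[3]],(600,400),interpolation=2)[:,:,::-1])
cv2.imwrite("pics/c3.png",cv2.resize(np.hstack([cv2.imread("pics/top3.png"),cv2.imread("pics/side3.png")]),(800,267)))
E
python3 go.py .5312 .1309 .127 2.179
```

```text
time: 11.4
ee_pos: [0.5299, 0.1281, 0.1653]
tcp_rot: [-3.138, -0.0, 2.175]
force: [0.3, 0.1, -0.2]
finger_gap: 0.16
grip_force: 24.4
time: 11.8
ee_pos: [0.5284, 0.1324, 0.1231]
tcp_rot: [-3.135, -0.003, 2.182]
force: [-0.9, -0.7, 0.2]
finger_gap: 0.16
grip_force: 24.5
mm [-1.2  0.  -1.1] dr [-0.002 -0.001  0.002] t 11.9 gap 0.162
```

View pics/c3.png

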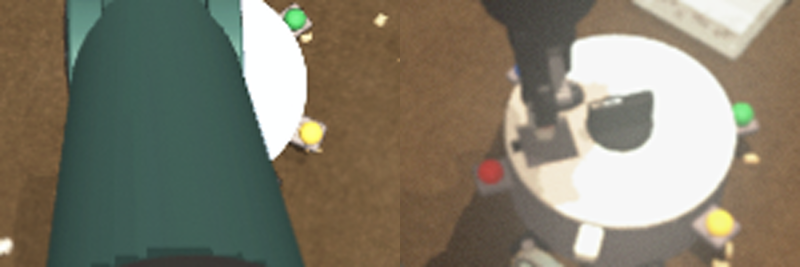

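The cell's lower end is at crop (545, 132) in the side view, just above the middle of the opening (547, 142), as expected at that height. Lowering slowly.

```bash
python3 -m pendant '{"translation":[[-1,0,7],[-1,0,14],[-1,0,21],[-1,0,28],[-1,0,34],[-1,0,39],[-1,0,39],[-1,0,39]],"dr":[[0,0,0],[0,0,0],[0,0,0],[0,0,0],[0,0,0],[0,0,0],[0,0,0],[0,0,0]],"jaw":[-1,-1,-1,-1,-1,-1,-1,-1]}'; python3 go.py .5312 .1309 .087 2.179;python3 - <<'E'
from h import *
cv2.imwrite("pics/s4.png",cv2.resize(snapshot("side")["frame"][180:260,220:340],(600,400),interpolation=2)[:,:,::-1])
E
```

```text
time: 12.7
ee_pos: [0.5316, 0.1297, 0.0872]
tcp_rot: [-3.141, -0.0, 2.179]
force: [0.2, -0.4, 0.1]
finger_gap: 0.158
grip_force: 24.5
mm [1.2 0.3 0.2] dr [-0. -0. -0.] t 12.7 gap 0.158
```

View pics/s4.png

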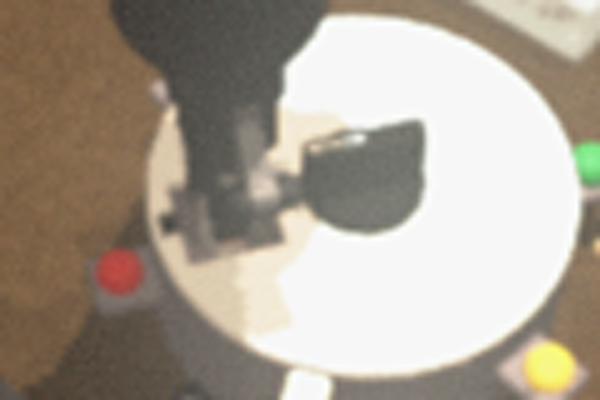

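The fingers are at the opening around (235, 215), and the cell is inside it with no contact force. Releasing.

```bash
python3 -m pendant '{"translation":[[0,0,0],[0,0,0],[0,0,0],[0,0,0],[0,0,0],[0,0,-20],[0,0,-50],[0,0,-90]],"dr":[[0,0,0],[0,0,0],[0,0,0],[0,0,0],[0,0,0],[0,0,0],[0,0,0],[0,0,0]],"jaw":[0,0,0,0,0,0,0,0]}'; python3 -m pendant '{"translation":[[40,0,-10],[80,0,-10],[120,0,-10],[160,0,-10],[160,0,-10]],"dr":[[0,0,0],[0,0,0],[0,0,0],[0,0,0],[0,0,0]],"jaw":[0,0,0,0,0]}';python3 - <<'E'
from h import *
a=[cv2.resize(snapshot(n)["frame"][b[0]:b[0]+60,b[1]:b[1]+60],(400,400),interpolation=2) for n,b in(("top",(180,235)),("side",(195,240)))]
cv2.imwrite("pics/c5.png",np.hstack(a)[:,:,::-1])
E
python3 go.py .5655 .0827 .17 2.179
```

```text
time: 13.55
ee_pos: [0.5303, 0.1295, 0.177]
tcp_rot: [-3.138, -0.001, 2.179]
force: [1.0, 0.6, 0.2]
finger_gap: 0.497
grip_force: 0.0
time: 14.05
ee_pos: [0.4361, 0.2669, 0.187]
tcp_rot: [-3.14, -0.004, 2.189]
force: [0.0, -0.2, -0.4]
finger_gap: 0.5
grip_force: 0.0
mm [-2.193e+02  2.000e-01  1.730e+01] dr [-0.    -0.     0.003] t 14.15 gap 0.499
```

View pics/c5.png

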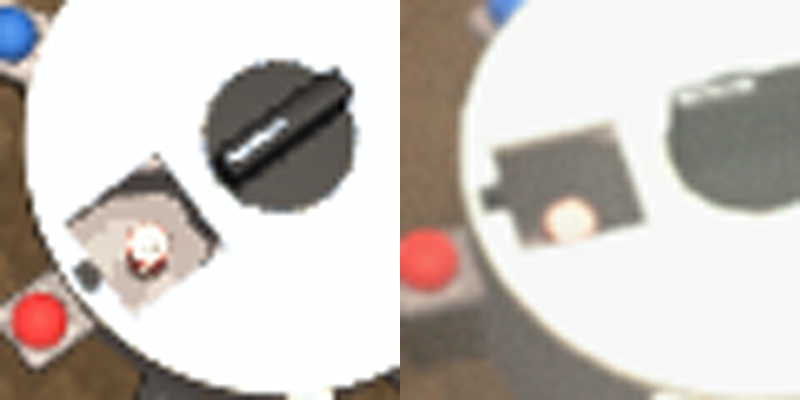

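The cell stands in the red pocket, white top at crop (148, 243) in the top view and (570, 220) in the side view. I'll check that its top is below the cover, then return to the knob.

```bash
python3 - <<'E'
from h import *
print(tri(snapshot("top"),(256.8,216.1),snapshot("side"),(265.1,227.6)))
E
python3 -m pendant '{"translation":[[-35,0,0],[-70,0,0],[-105,0,0],[-140,0,0],[-175,0,5],[-205,0,12],[-219,0,17],[-219,0,17]],"dr":[[0,0,0],[0,0,0],[0,0,0],[0,0,0],[0,0,0],[0,0,0],[0,0,0],[0,0,0]],"jaw":[0.5,0.5,0.5,0.5,0.5,0.5,0.5,0.5]}';python3 -m pendant '{"translation":[[0,0,0],[0,0,0]],"dr":[[0,0,0],[0,0,0]],"jaw":[0.5,0.5]}'; python3 go.py .5655 .0827 .0925 2.179
```

```text
[0.53313058 0.12651285 0.05089228]
time: 15.05
ee_pos: [0.566, 0.0777, 0.1698]
tcp_rot: [-3.14, 0.001, 2.173]
force: [-0.7, 0.2, 0.3]
finger_gap: 0.745
grip_force: 0.0
time: 15.25
ee_pos: [0.5644, 0.0832, 0.1703]
tcp_rot: [-3.141, -0.001, 2.181]
force: [0.3, -0.3, 0.7]
finger_gap: 0.752
grip_force: 0.0
mm [-1.2  0.7 77.8] dr [-0.    -0.001  0.002] t 15.25 gap 0.752
```

Its top is at z ≈ 51–55 mm, below the cover's underside at 63 mm. Gripping the knob.

```bash
python3 -m pendant '{"translation":[[-1,1,20],[-1,1,40],[-1,1,60],[-1,1,78],[-1,1,78],[-1,1,78]],"dr":[[0,0,0],[0,0,0],[0,0,0],[0,0,0],[0,0,0],[0,0,0]],"jaw":[0.5,0.5,0.5,0.5,0.5,0]}'; python3 -m pendant '{"translation":[[0,0,0],[0,0,0],[0,0,0],[0,0,0],[0,0,0],[0,0,0],[0,0,0]],"dr":[[0,0,0],[0,0,0],[0,0,0],[0,0,0],[0,0,0],[0,0,0],[0,0,0]],"jaw":[-1,-1,-1,-1,-1,-1,-1]}' 30; python3 -m pendant '{"translation":[[0,0,0],[0,0,0],[0,0,0],[0,0,0],[0,0,0],[0,0,0],[0,0,0],[0,0,0]],"dr":[[0,0,-0.11],[0,0,-0.22],[0,0,-0.33],[0,0,-0.44],[0,0,-0.55],[0,0,-0.66],[0,0,-0.77],[0,0,-0.88]],"jaw":[-1,-1,-1,-1,-1,-1,-1,-1]}';python3 -m pendant '{"translation":[[0,0,0],[0,0,0],[0,0,0],[0,0,0]],"dr":[[0,0,-0.1],[0,0,-0.167],[0,0,-0.167],[0,0,-0.167]],"jaw":[-1,-1,-1,-1]}'; python3 go.py .5655 .0817 .092 3.226
```

```text
time: 15.85
ee_pos: [0.5663, 0.0824, 0.0925]
tcp_rot: [-3.141, -0.001, 2.181]
force: [-0.2, 0.1, -0.5]
finger_gap: 0.594
grip_force: 0.0
time: 16.55
ee_pos: [0.5674, 0.0815, 0.0933]
tcp_rot: [3.14, 0.0, 2.179]
force: [-2.4, 1.3, 6.2]
finger_gap: 0.138
grip_force: 33.5
time: 17.35
ee_pos: [0.5679, 0.0824, 0.0934]
tcp_rot: [3.14, 0.002, 3.063]
force: [0.2, 2.5, 4.6]
finger_gap: 0.13
grip_force: 33.2
time: 17.75
ee_pos: [0.5679, 0.0825, 0.0934]
tcp_rot: [3.14, 0.003, -3.057]
force: [-0.0, 3.3, 6.1]
finger_gap: 0.132
grip_force: 33.4
mm [ 2.5 -0.6  1.3] dr [ 0.002  0.003 -0.   ] t 17.75 gap 0.132
```

```bash
python3 -m pendant '{"translation":[[0,0,0],[0,0,0],[0,0,0],[0,0,0],[0,0,-20],[0,0,-50],[0,0,-80],[0,0,-110]],"dr":[[0,0,0],[0,0,0],[0,0,0],[0,0,0],[0,0,0],[0,0,0],[0,0,0],[0,0,0]],"jaw":[0.3,0.3,0.3,0.3,0.3,0.3,0.3,0.3]}'; python3 -m pendant '{"translation":[[0,40,-10],[0,80,-20],[0,120,-20],[0,160,-20],[0,200,-20],[0,240,-20],[0,240,-20],[0,240,-20]],"dr":[[0,0,0],[0,0,0],[0,0,0],[0,0,0],[0,0,0],[0,0,0],[0,0,0],[0,0,0]],"jaw":[0.3,0.3,0.3,0.3,0.3,0.3,0.3,0.3]}';python3 - <<'E'
from h import *
a=[cv2.resize(snapshot(n)["frame"][b[0]:b[0]+150,b[1]:b[1]+200],(400,300),interpolation=2) for n,b in(("top",(120,160)),("side",(140,160)))]
cv2.imwrite("pics/c6.png",np.hstack(a)[:,:,::-1])
for n in("top","side"):
  q=snapshot(n)
  for t in("opening","pointer"):
    m=nets.mark_of(t,q)[:1]
    if m:
        w=atz(q,m[0]["location"],.068)-[.5655,.0817,.068];print(t,m[0]["conf"],np.arctan2(w[1],w[0])%6.2832-3.226)
E
```

```text
time: 18.55
ee_pos: [0.5663, 0.0808, 0.2031]
tcp_rot: [-3.141, -0.001, -3.058]
force: [0.6, -0.5, -0.0]
finger_gap: 0.648
grip_force: 0.0
time: 19.35
ee_pos: [0.5457, 0.3215, 0.2218]
tcp_rot: [-3.141, -0.001, -3.055]
force: [0.4, -1.5, -0.7]
finger_gap: 0.652
grip_force: 0.0
opening 0.7 -0.07572787484259491
pointer 0.71 -0.011279507592463656
opening 0.64 -0.027614808676785785
pointer 0.85 -0.0026245310948493916
```

View pics/c6.png

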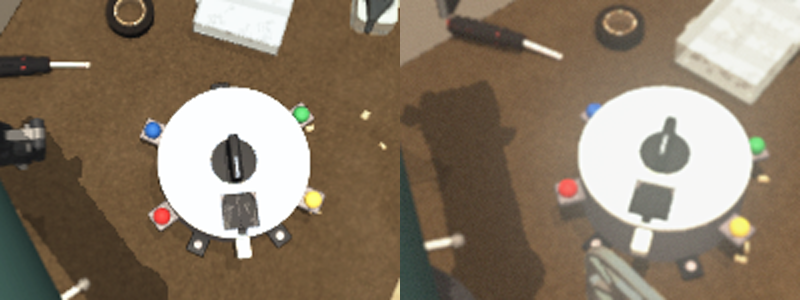

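The opening is back at the white tab (crop (243, 245) in the top view), within about 0.03 rad by the pointer. The gripper is clear and the bystanders have not moved.

```bash
python3 -c "
from bench import order
print(order.job_done())"
```

```text
the job is handed in; nothing more can be done
None
```

The job is handed in, with no verdict returned: the cell stands in the red dome's compartment, the cover is closed at the white tab (within about 0.08 rad; 0.18 allowed), and the screwdriver, tape and chuck key look undisturbed.

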